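Sweep the vermilion ink-stick ends into the scrap tray

TASK

Take the pale wooden sweeping block by its post and use it to sweep the two broken red ink-stick ends across the cloth into the open-fronted wooden tray, until both lie fully inside; do not touch the red ends with the gripper. Then stand the block upright on the cloth, clear of the tray, and let go of it.

Things in the scene. Friction and masses are not known exactly. Their poses are not given: they have to be found in the camera images.
- sweeper: Loose pale wooden sweeping block, 0.2 kg: bar 40 (x) x 130 (y) x 30 mm high; square post 26 x 26 mm on its middle, 30 to 120 mm above the underside, to grip. Either long face (+x or -x) can push. Origin: centre of underside, z up. Starts upright, y within 25 degrees of world y, next to a black stone paperweight of like size with brass ball knob (not for use); either may be nearer the robot.
- tray: Fixed brown wooden tray, 130 (x) x 200 mm (y). Walls 30 high, 8 thick, on +x, +y and -y; the -x side is the open mouth, without sill: things slide in as on the cloth. Inside 184 mm wide. Origin: middle of the mouth's edge, on the cloth; back wall's inner face at x = 122 mm. Sweep in along +x (roughly the robot's left). Only the red ends stand within 240 mm before the mouth, 75 mm either side of centre.
- stub_a: Broken end of a red ink stick with a narrow gold band, a loose block 26 x 22 mm and 20 mm high, about 16 g, lying on the cloth in front of the tray's mouth, within 40 mm of the tray's middle line. Origin: centre of the underside, z up.
- stub_b: The second red ink-stick end, the same as the first, on the other side of the tray's middle line. Origin: centre of the underside, z up.
Not all that is in view belongs to the job. There is more than one size of the tray; the one meant has the size given above.

How it is judged:
By the outcome, as a careful person would: the job done as asked, in the order asked, and still so for the second after the job is handed in, with the robot touching nothing.
It also fails if it takes over 43 s, if anything falls off the work surface, if the arm or the gripper's body presses on something with over 40 N, if the wrist force passes 120 N, or if a joint passes its speed limit or range.

ROBOT

A 6-joint arm with a two-finger parallel gripper is mounted at the origin on the work surface. World frame = base frame: x ahead of the robot, y to its left, z up, the work surface at z = 0. Lengths are in m, angles in rad, forces in N, time in s.
With the tool pointing down it reaches from about 0.35 to 0.775 m from the base axis. Payload 5.5 kg.
Tool frame: the origin (TCP) lies at the very end of the fingers, on their centre line; the grasp point (between the pads) lies 19 mm behind it; z points along the fingers, y is the direction in which the jaws open and shut (so a half turn about z gives the same grasp; the last joint's range is limited). The gripper opens to 85 mm and grips with 20 to 120 N. Pads are 22 mm wide; open, the fingers measure 114 mm over their backs; the gripper's body (76 mm by 85 mm) begins 54 mm behind the grasp point. The pads swing forward as they close: fully open they stand 13 mm farther back than shut.
Start: joints at [1.044, 0.313, 0.046, 1.304, 0, 1.431], TCP at [0.217, 0.533, 0.231] pointing down, gripper open.
Joint ranges: [-2.76, 2.76], [-0.86, 1.69], [-1.03, 1.26], [-2.2, 2.34], [-1.47, 1.5], [-3.14, 3.14]. Speed limits (rad/s): [2.57, 2.57, 3.14, 3.14, 3.14, 3.14].

INTERFACE

Orientations are given as a unit quaternion [w, x, y, z].
In Python, from workcell import get_state, imaging, env, spotter gives the robot as it stands.
- The arm moves only by the tool play_rows, never from a script. Its argument "moves" is a list of rows, each an object with "claw": the finger opening in cm, from 0 to 8.54; "delta_pos": the shift along the tool's x, y, z in cm, a list of three; "twist": the turn about the tool's z in degrees. A call has 1 to 12 rows; each row is the pose to reach, as a shift and turn from the pose commanded when the call began, along the tool's axes at that moment; what a row does not reach only later rows make up. A row lasts 1/8 s, in which the tool goes at most 62.5 mm and 10.7 degrees, less where a joint would pass 70% of its speed; a pose out of reach is approached as far as the arm can. A call with a gripper value outside its range is refused whole. The fingers move at their own pace and stop on an object; "force" is the grip in N (left out, the last holds). Time passes only in rows, so rows that repeat a pose let the fingers close. It gives the time, the measured TCP pose, the force and the opening at its end, in the units of the state.
- get_state(): the state, without advancing time (a new reading comes with each control period).
- imaging.read_camera(name): name is "side" or "top"; returns the picture (400x640x3 uint8, red, green, blue); there is no depth.
- imaging.camera_info(name): a dict with "fx", "fy", "cx", "cy" (pixels), "world_to_cam" (4x4, takes a point from world to camera coordinates). Camera axes: x right, y down, z forward; pixel columns grow to the right and rows downward; lengths in m; the calibration is good to about 2 mm. A picture is of the moment at which its call begins. camera_info takes no time and is no camera call.
- env.hand_in(): hands the job in, once; it reports no verdict.
Trained networks look in the newest picture that a camera, given by its name, has taken for a name from the list of things; names that differ only in an ending like _2 or _b are one class to them, and where a whole thing is asked for, a point or a joint stands for the part that bears it (a point fixed in the world has none). Each returns a list of dicts, best first, with "conf" (0 to 1); they miss things now and then, are a little off and sometimes report something else, mostly with a low value. They report only what shows in the picture. A call takes as long as a camera call. They do not tell look-alikes from the thing itself.
- spotter.spot_in(camera, query): "extent" ([left, top, right, bottom] in pixels, round what is visible of it).
The state is a dict: "clock": time; "joint_pos": joint angles; "qvel": joint speeds; "tau": joint torques, N m; "tcp_pos": TCP position; "orientation": TCP orientation; "wrist_force": force on the tool from outside, world axes, zero at the start; "ft_torque": the same for the moment, N m; "finger_gap": finger opening in m.
Only numpy, scipy, OpenCV 4.12 (cv2) and the standard library are available. Lean on these libraries where they do the work, as an engineer would, in place of code of your own. Each camera call takes 0.05 s, during which the arm holds its last target. There are 200 camera calls.

## Working session

There is one attempt and no reset: what is moved stays moved. The work goes in short steps, Python scripts to look and compute and a tool call to move; the robot and the scene stay as the last step left them, time stands still between calls to the robot, and variables do not carry over. Pictures are saved under pics/ and viewed, about 8 in all and at most 12, crops included, and the job is handed in when it is done.

Besides the shell and the picture viewer there is one more tool, called after "Emit:" by a JSON object that holds its "fn" and its "kwargs". play_rows: Moves the arm, as the interface text tells. Its arguments: {"type":"object","properties":{"moves":{"type":"array"},"force":{"type":"number"}},"required":["moves"]}

```bash
mkdir -p pics; cat > h.py <<'E'
import numpy as np, cv2
from workcell import get_state, imaging, env, spotter
def ray(cam,u,v,z=0.0):
    i=imaging.camera_info(cam);T=np.array(i["world_to_cam"]);R=T[:3,:3];t=T[:3,3]
    c=-R.T@t;d=R.T@np.array([(u-i["cx"])/i["fx"],(v-i["cy"])/i["fy"],1])
    return c+d*(z-c[2])/d[2]
def proj(cam,p):
    i=imaging.camera_info(cam);q=np.array(i["world_to_cam"])@np.r_[p,1]
    return np.array([i["fx"]*q[0]/q[2]+i["cx"],i["fy"]*q[1]/q[2]+i["cy"]])
def snap(cam,name,crop=None,s=1):
    im=imaging.read_camera(cam)
    if crop: im=im[crop[1]:crop[3],crop[0]:crop[2]]
    im=cv2.resize(im,None,fx=s,fy=s,interpolation=cv2.INTER_CUBIC)
    cv2.imwrite(f"pics/{name}.png",im[...,::-1]);return im
E
python3 - <<'E'
from h import *
a=snap("top","t0");b=snap("side","s0")
for c in("top","side"):
  i=imaging.camera_info(c);T=np.array(i["world_to_cam"]);print(c,i["fx"],-T[:3,:3].T@T[:3,3])
  for q in("sweeper","tray","stub_a"):
    for r in spotter.spot_in(c,q): 
      e=r["extent"];print(q,np.round(e),round(r["conf"],2),ray(c,(e[0]+e[2])/2,(e[1]+e[3])/2).round(3))
s=get_state();print(s["tcp_pos"],s["orientation"],s["finger_gap"],s["clock"])
E
```

```text
top 392.37857333752254 [ 0.40603485 -0.06715563  0.74087833]
sweeper [378.  84. 455. 133.] 0.85 [ 0.609 -0.244  0.   ]
tray [184. 227. 253. 320.] 0.88 [0.308 0.14  0.   ]
tray [131. 100. 218. 206.] 0.87 [0.54  0.223 0.   ]
stub_a [235. 142. 248. 154.] 0.65 [0.545 0.092 0.   ]
stub_a [259. 164. 273. 180.] 0.52 [0.497 0.046 0.   ]
side 408.6794897988733 [0.29658065 0.52049583 0.54125666]
sweeper [280. 105. 299. 169.] 0.93 [ 0.628 -0.308  0.   ]
tray [145. 254. 306. 374.] 0.83 [0.544 0.21  0.   ]
stub_a [247. 243. 260. 262.] 0.52 [0.556 0.079 0.   ]
stub_a [285. 233. 301. 253.] 0.47 [0.496 0.037 0.   ]
[0.21689109 0.53248311 0.23119612] [-2.18611866e-05  1.92178116e-01  9.81360059e-01 -7.48117916e-05] 0.08552593839354226 0.4
```

View pics/t0.png

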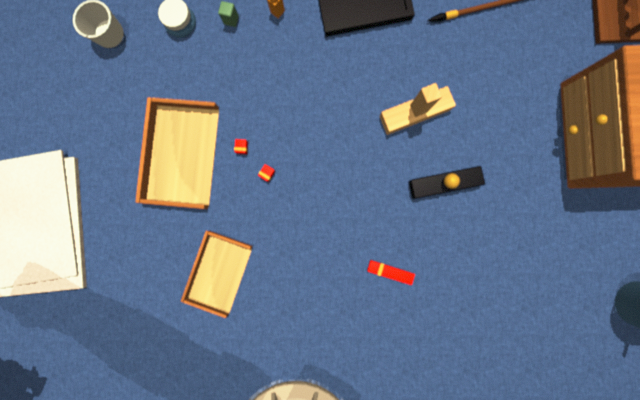

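View pics/s0.png

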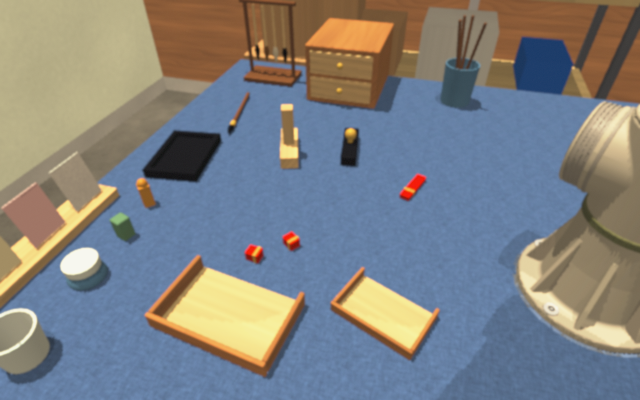

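Both pictures agree. The top view has world -y to the right.
- **Sweeper:** the candidates are the pale block with a square post at (418,108) and the black paperweight with the brass knob at (447,183). The pale block is the one wanted.
- **Tray:** the candidates are the large one at (178,155) and the small one at (217,274). Sizes are to be checked.
- **Red ends:** the stubs are at (241,147) and (266,172). The whole red stick at (391,272) is a decoy.

```bash
python3 - <<'E'
from h import *
im=imaging.read_camera("top")
a=cv2.resize(im[70:220,120:290],None,fx=4.5,fy=4.5,interpolation=cv2.INTER_CUBIC)
cv2.imwrite("pics/c1.png",a[...,::-1])
b=cv2.resize(im[75:145,370:470],None,fx=8,fy=8,interpolation=cv2.INTER_CUBIC)
cv2.imwrite("pics/c2.png",b[...,::-1])
hsv=cv2.cvtColor(im,cv2.COLOR_RGB2HSV)
m=(((hsv[...,0]<6)|(hsv[...,0]>174))&(hsv[...,1]>190)&(hsv[...,2]>120)).astype(np.uint8)
n,l,st,ce=cv2.connectedComponentsWithStats(m)
for k in range(1,n):
  if st[k,4]>25: print(st[k],ce[k],ray("top",*ce[k],0.015).round(4))
E
```

```text
[235 140  12   7  72] [240.76388889 142.73611111] [0.5522 0.09   0.015 ]
[262 165  12  11  77] [267.74025974 170.07792208] [0.4987 0.04   0.015 ]
[368 261  12  13 109] [373.03669725 266.86238532] [ 0.3151 -0.149   0.015 ]
[382 265  32  20 355] [397.72957746 274.43661972] [ 0.3005 -0.1931  0.015 ]
```

View pics/c1.png

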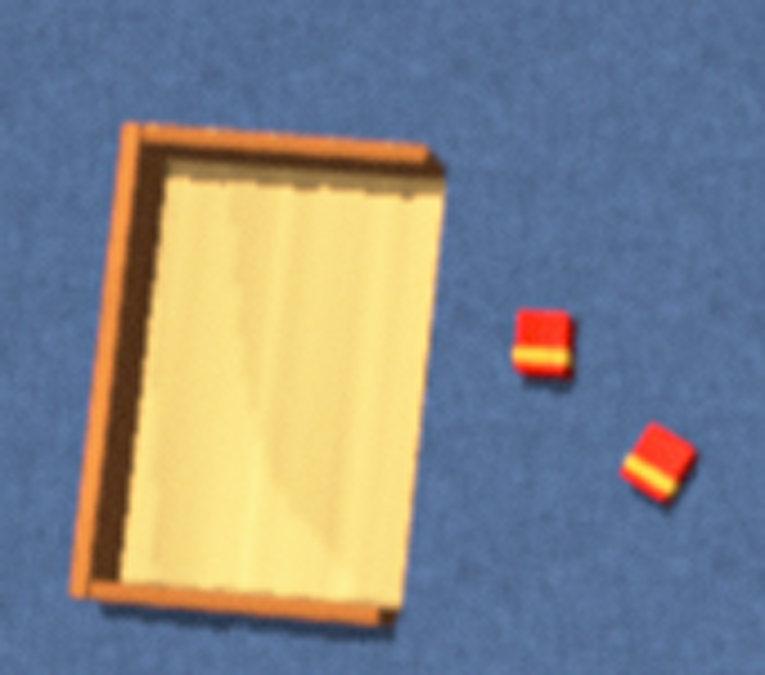

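View pics/c2.png

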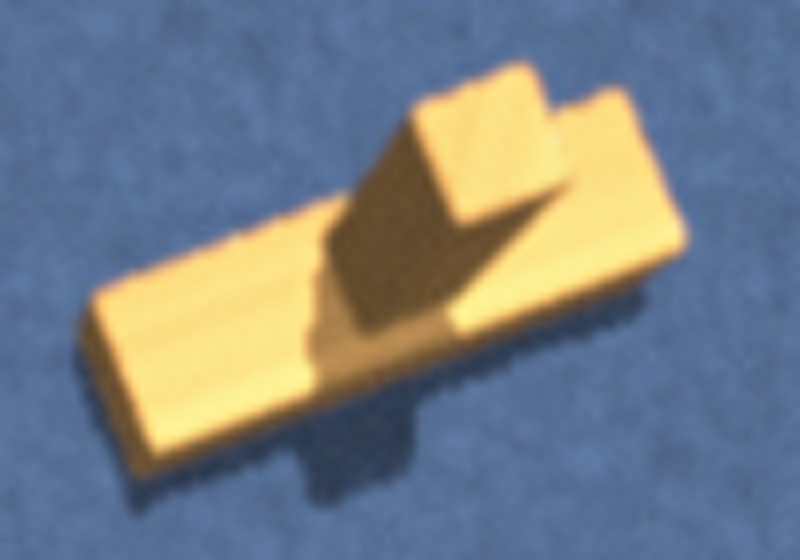

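```bash
python3 - <<'E'
from h import *
f=lambda L,s,o,z:np.array([ray("top",(x+.5)/s-.5+o[0],(y+.5)/s-.5+o[1],z)[:2] for x,y in L])
t=f([(123,123),(70,598),(382,626),(428,144)],4.5,(120,70),.03)
print("tray wall-top outer",t.round(4).tolist(),[np.linalg.norm(t[i]-t[(i+1)%4]).round(3) for i in range(4)])
print("mouth mid",((t[2]+t[3])/2).round(4),"dir deg",[np.degrees(np.arctan2(*(d[::-1]))).round(1) for d in (t[0]-t[3],t[1]-t[2],t[0]-t[1])])
m=f([(445,195),(402,608)],4.5,(120,70),0);print("floor mouth",m.round(4).tolist())
b=f([(92,303),(155,457),(688,238),(625,88)],8,(370,75),.03);p=f([(412,110),(530,62),(572,182),(460,225)],8,(370,75),.12)
print("bar",b.mean(0),[np.linalg.norm(b[i]-b[(i+1)%4]).round(3) for i in range(4)],"post",p.mean(0))
print("bar dir",[np.degrees(np.arctan2(*(d[::-1]))).round(1) for d in (b[0]-b[3],b[1]-b[2],p[0]-p[1],p[3]-p[2])])
st=f([(545,332),(661,452)],4.5,(120,70),.02);print("stubs top",st)
s=get_state();from scipy.spatial.transform import Rotation as R
q=s["orientation"];print(R.from_quat([q[1],q[2],q[3],q[0]]).as_matrix().round(3))
E
```

```text
tray wall-top outer [[0.6424, 0.263], [0.4446, 0.2856], [0.4294, 0.1559], [0.6283, 0.1344]] [np.float64(0.199), np.float64(0.131), np.float64(0.2), np.float64(0.129)]
mouth mid [0.5288 0.1451] dir deg [np.float64(83.7), np.float64(83.3), np.float64(-6.5)]
floor mouth [[0.6151, 0.1358], [0.4377, 0.1566]]
bar [ 0.60037618 -0.23975991] [np.float64(0.038), np.float64(0.13), np.float64(0.037), np.float64(0.13)] post [ 0.60054322 -0.23946036]
bar dir [np.float64(110.2), np.float64(110.6), np.float64(110.3), np.float64(109.2)]
stubs top [[0.54994612 0.0890541 ]
 [0.498178   0.04161052]]
[[-0.926  0.377 -0.   ]
 [ 0.377  0.926 -0.   ]
 [ 0.    -0.    -1.   ]]
```

Tray size (130 × 200) and sweeper (130 × 40, post square over its middle) match the description. The tray origin is at (0.529, 0.145) with heading 83.5°. The sweeper is at (0.600, -0.240) with its long axis at 110.2°. I'll grip along the narrow axis (jaw yaw 20.2°).

```bash
cat >> h.py <<'E'
from scipy.spatial.transform import Rotation as Rot
O=np.array([.529,.145]);U=np.array([np.cos(np.radians(83.5)),np.sin(np.radians(83.5))]);V=np.array([-U[1],U[0]])
def go(x,y,z,yaw=None):
    s=get_state();q=s["orientation"];M=Rot.from_quat([q[1],q[2],q[3],q[0]]).as_matrix()
    d=M.T@(np.array([x,y,z])-s["tcp_pos"])*100
    cy=np.degrees(np.arctan2(M[1,1],M[0,1]))
    print("delta",d.round(2),"twist",None if yaw is None else round(cy-yaw,2),"yaw now",round(cy,2),"t",s["clock"])
E
python3 -c "
from h import *
go(.6,-.24,.231,20.2)"
```

```text
delta [-6.462e+01 -5.709e+01  3.000e-02] twist 47.64 yaw now 67.84 t 0.45
```

Emit:
{"fn": "play_rows", "kwargs": {"moves": [{"claw": 8.5, "delta_pos": [-2.5, -2.2, 0], "twist": 2}, {"claw": 8.5, "delta_pos": [-6.5, -5.7, 0], "twist": 6}, {"claw": 8.5, "delta_pos": [-11, -9.7, 0], "twist": 10}, {"claw": 8.5, "delta_pos": [-15.5, -13.7, 0], "twist": 15}, {"claw": 8.5, "delta_pos": [-20, -17.7, 0], "twist": 20}, {"claw": 8.5, "delta_pos": [-24.5, -21.6, 0], "twist": 25}, {"claw": 8.5, "delta_pos": [-29, -25.6, 0], "twist": 30}, {"claw": 8.5, "delta_pos": [-33, -29.2, 0], "twist": 35}, {"claw": 8.5, "delta_pos": [-37, -32.7, 0], "twist": 40}, {"claw": 8.5, "delta_pos": [-41, -36.2, 0], "twist": 45}, {"claw": 8.5, "delta_pos": [-44, -38.9, 0], "twist": 47.6}, {"claw": 8.5, "delta_pos": [-46, -40.6, 0], "twist": 47.6}]}}

```text
clock: 1.95
tcp_pos: [0.4905, -0.019, 0.2313]
orientation: [0.0, 0.573, 0.82, 0.0]
wrist_force: [-0.3, 0.8, -0.3]
finger_gap: 0.0851
```

```bash
python3 -c "
from h import *
go(.6,-.24,.231,20.2)"
```

```text
delta [-24.52   2.69   0.04] twist -0.1 yaw now 20.1 t 1.95
```

Emit:
{"fn": "play_rows", "kwargs": {"moves": [{"claw": 8.5, "delta_pos": [-4, 0.4, 0], "twist": 0}, {"claw": 8.5, "delta_pos": [-9, 1, 0], "twist": 0}, {"claw": 8.5, "delta_pos": [-14, 1.5, 0], "twist": 0}, {"claw": 8.5, "delta_pos": [-19, 2.1, 0], "twist": 0}, {"claw": 8.5, "delta_pos": [-23, 2.5, 0], "twist": 0}, {"claw": 8.5, "delta_pos": [-24.5, 2.7, 0], "twist": 0}, {"claw": 8.5, "delta_pos": [-24.5, 2.7, 2], "twist": 0}, {"claw": 8.5, "delta_pos": [-24.5, 2.7, 5], "twist": 0}, {"claw": 8.5, "delta_pos": [-24.5, 2.7, 7], "twist": 0}, {"claw": 8.5, "delta_pos": [-24.5, 2.7, 8], "twist": 0}, {"claw": 8.5, "delta_pos": [-24.5, 2.7, 8], "twist": 0}]}}

```text
clock: 3.32
tcp_pos: [0.5995, -0.2368, 0.151]
orientation: [-0.001, 0.572, 0.821, 0.0]
wrist_force: [-0.2, -0.3, 0.3]
finger_gap: 0.0851
```

```bash
python3 -c "
from h import *
go(.6,-.24,.066,20.2)
snap('side','s1',(220,40,380,200),4)"
```

```text
delta [-0.33 -0.06  8.5 ] twist 0.07 yaw now 20.27 t 3.325
```

View pics/s1.png

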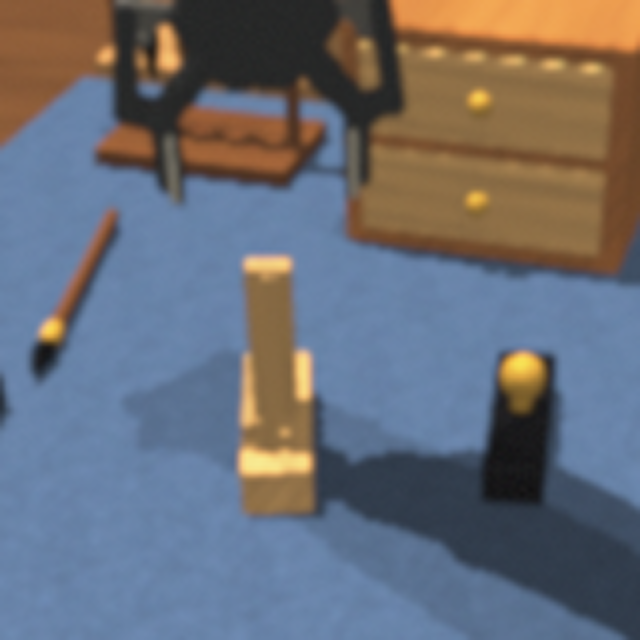

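The fingers, at (175,190) and (355,190) in the crop, straddle the post top at (268,265). The black paperweight at (520,420) is clear, so I'm descending and gripping.

Emit:
{"fn": "play_rows", "kwargs": {"moves": [{"claw": 8.5, "delta_pos": [-0.3, 0, 2], "twist": 0}, {"claw": 8.5, "delta_pos": [-0.3, 0, 5], "twist": 0}, {"claw": 8.5, "delta_pos": [-0.3, 0, 7.5], "twist": 0}, {"claw": 8.5, "delta_pos": [-0.3, 0, 8.5], "twist": 0}, {"claw": 8.5, "delta_pos": [-0.3, 0, 8.5], "twist": 0}, {"claw": 2, "delta_pos": [-0.3, 0, 8.5], "twist": 0}, {"claw": 2, "delta_pos": [-0.3, 0, 8.5], "twist": 0}, {"claw": 2, "delta_pos": [-0.3, 0, 8.5], "twist": 0}, {"claw": 2, "delta_pos": [-0.3, 0, 8.5], "twist": 0}, {"claw": 2, "delta_pos": [-0.3, 0, 8.5], "twist": 0}, {"claw": 2, "delta_pos": [-0.3, 0, 8.5], "twist": 0}, {"claw": 2, "delta_pos": [-0.3, 0, 8.5], "twist": 0}], "force": 60}}

```text
clock: 4.88
tcp_pos: [0.6014, -0.2404, 0.067]
orientation: [0.001, 0.572, 0.82, 0.0]
wrist_force: [0.1, 1.5, 5.0]
finger_gap: 0.0255
```

```bash
python3 -c "
from h import *
p=O-.19*U
go(*p,.096,83.5);print(get_state()['finger_gap'])"
```

```text
delta [21.7  -2.01 -2.92] twist -63.25 yaw now 20.25 t 4.875
0.025483715291395797
```

Emit:
{"fn": "play_rows", "kwargs": {"moves": [{"claw": 2, "delta_pos": [0, 0, -1.5], "twist": 0}, {"claw": 2, "delta_pos": [2, -0.2, -3], "twist": 0}, {"claw": 2, "delta_pos": [5, -0.5, -3], "twist": -4}, {"claw": 2, "delta_pos": [8, -0.7, -3], "twist": -12}, {"claw": 2, "delta_pos": [11, -1, -3], "twist": -20}, {"claw": 2, "delta_pos": [14, -1.3, -3], "twist": -29}, {"claw": 2, "delta_pos": [17, -1.6, -3], "twist": -38}, {"claw": 2, "delta_pos": [19.5, -1.8, -3], "twist": -47}, {"claw": 2, "delta_pos": [21, -2, -3], "twist": -55}, {"claw": 2, "delta_pos": [21.7, -2, -3], "twist": -61}, {"claw": 2, "delta_pos": [21.7, -2, -3], "twist": -63.3}, {"claw": 2, "delta_pos": [21.7, -2, -3], "twist": -63.3}]}}

```text
clock: 6.38
tcp_pos: [0.5067, -0.0435, 0.0964]
orientation: [-0.0, 0.057, 0.998, 0.0]
wrist_force: [-0.4, -0.4, -2.6]
finger_gap: 0.0254
```

```bash
python3 -c "
from h import *
p=O-.19*U
go(*p,.0675,83.5);s=get_state();print(s['finger_gap'],s['wrist_force'])
snap('top','t2',(120,70,400,270),2.8)
for z,x,y in((0,0,0),):
  for a in (.065,-.065):
    for b in(.02,-.02): print(proj('top',[*(p+a*V+b*U),.06]).round(0))
"
```

```text
delta [-0.08 -0.02  2.89] twist 0.02 yaw now 83.52 t 6.375
0.025402150839060045 [-0.40563891 -0.40317577 -2.60215871]
[297. 196.]
[320. 198.]
[303. 123.]
[326. 125.]
```

View pics/t2.png

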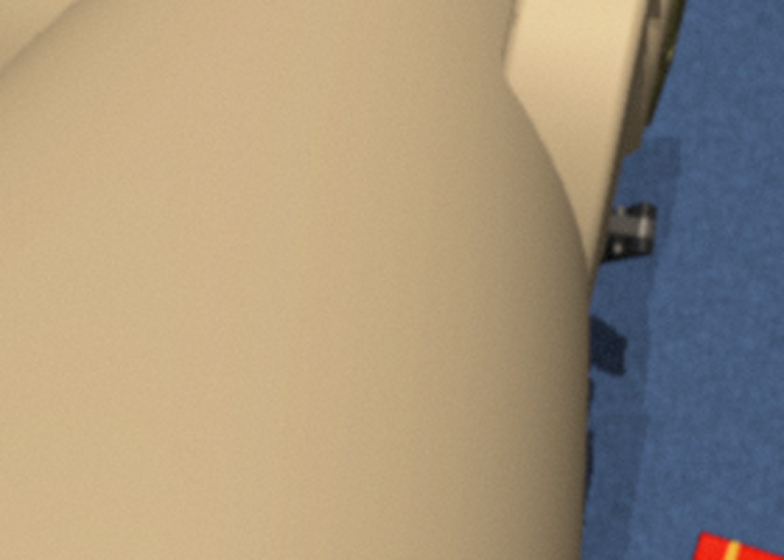

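The arm hides the top view there, so I'm lowering the block and checking from the side.

Emit:
{"fn": "play_rows", "kwargs": {"moves": [{"claw": 2, "delta_pos": [-0.1, 0, 1.5], "twist": 0}, {"claw": 2, "delta_pos": [-0.1, 0, 2.5], "twist": 0}, {"claw": 2, "delta_pos": [-0.1, 0, 2.9], "twist": 0}, {"claw": 2, "delta_pos": [-0.1, 0, 2.9], "twist": 0}]}}

```text
clock: 6.92
tcp_pos: [0.5077, -0.0437, 0.067]
orientation: [-0.0, 0.056, 0.998, 0.0]
wrist_force: [0.1, -0.9, -1.9]
finger_gap: 0.0252
```

```bash
python3 -c "
from h import *
p=O+.035*U
go(*p,.0672,83.5);s=get_state();print(s['finger_gap'],s['wrist_force'],s['tcp_pos'])
snap('side','s2',(140,120,460,380),2.4)
"
```

```text
delta [ 1.000e-02  2.249e+01 -2.000e-02] twist 0.03 yaw now 83.53 t 6.925
0.02520849620641883 [ 0.10602042 -0.88002335 -1.94699661] [ 0.50768958 -0.04368737  0.06700925]
```

View pics/s2.png

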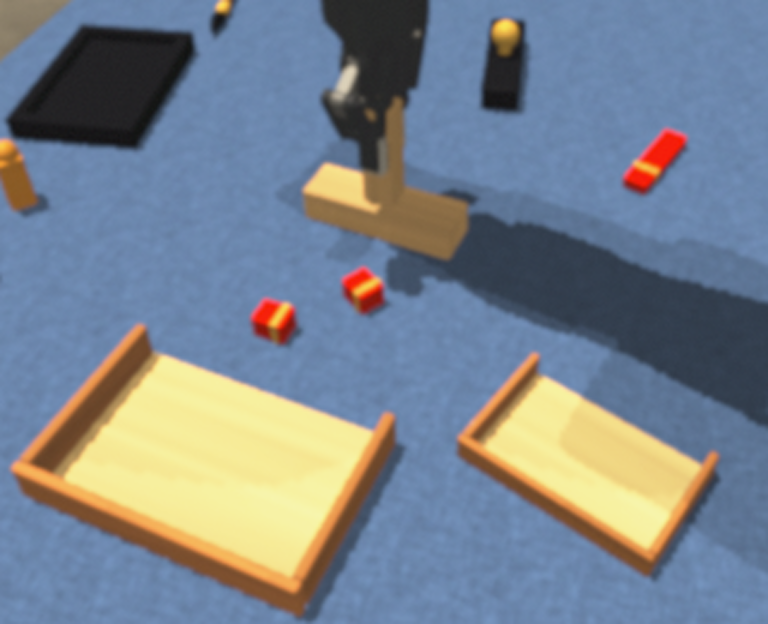

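The bar stands square to the mouth at crop (385,210), level and just at the cloth. The stubs at (274,320) and (363,290) lie ahead of it, within its width. I'll sweep gently along tool +y.

Emit:
{"fn": "play_rows", "kwargs": {"moves": [{"claw": 2, "delta_pos": [0, 1, 0], "twist": 0}, {"claw": 2, "delta_pos": [0, 2, 0], "twist": 0}, {"claw": 2, "delta_pos": [0, 3, 0], "twist": 0}, {"claw": 2, "delta_pos": [0, 4, 0], "twist": 0}, {"claw": 2, "delta_pos": [0, 5, 0], "twist": 0}, {"claw": 2, "delta_pos": [0, 6, 0], "twist": 0}, {"claw": 2, "delta_pos": [0, 7, 0], "twist": 0}, {"claw": 2, "delta_pos": [0, 8, 0], "twist": 0}, {"claw": 2, "delta_pos": [0, 9, 0], "twist": 0}, {"claw": 2, "delta_pos": [0, 10, 0], "twist": 0}, {"claw": 2, "delta_pos": [0, 11, 0], "twist": 0}, {"claw": 2, "delta_pos": [0, 12, 0], "twist": 0}]}}

```text
clock: 8.48
tcp_pos: [0.5217, 0.0761, 0.0673]
orientation: [0.0, 0.056, 0.998, 0.0]
wrist_force: [0.6, -0.6, -2.2]
finger_gap: 0.0254
```

```bash
python3 -c "
from h import *
p=O+.04*U
go(*p,.0672,83.5);s=get_state();print(s['finger_gap'],s['wrist_force'],s['tcp_pos'])
snap('side','s3',(140,120,460,380),2.4)
"
```

```text
delta [4.000e-02 1.093e+01 1.000e-02] twist 0.04 yaw now 83.54 t 8.475
0.02539106293552875 [ 0.59271853 -0.57848514 -2.23097217] [0.52166236 0.07612454 0.06729414]
```

View pics/s3.png

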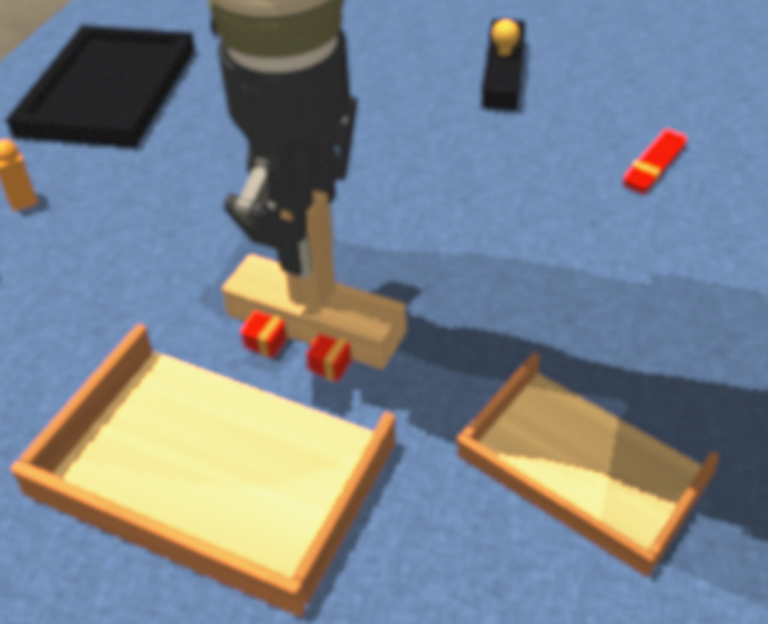

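Both stubs, at crop (263,333) and (329,358), ride on the bar's face. Continuing into the tray.

Emit:
{"fn": "play_rows", "kwargs": {"moves": [{"claw": 2, "delta_pos": [0, 1, 0], "twist": 0}, {"claw": 2, "delta_pos": [0, 2, 0], "twist": 0}, {"claw": 2, "delta_pos": [0, 3, 0], "twist": 0}, {"claw": 2, "delta_pos": [0, 4, 0], "twist": 0}, {"claw": 2, "delta_pos": [0, 5, 0], "twist": 0}, {"claw": 2, "delta_pos": [0, 6, 0], "twist": 0}, {"claw": 2, "delta_pos": [0, 7, 0], "twist": 0}, {"claw": 2, "delta_pos": [0, 8, 0], "twist": 0}, {"claw": 2, "delta_pos": [0, 9, 0], "twist": 0}, {"claw": 2, "delta_pos": [0, 10, 0], "twist": 0}, {"claw": 2, "delta_pos": [0, 10.7, 0], "twist": 0}, {"claw": 2, "delta_pos": [0, 10.9, 0], "twist": 0}]}}

```text
clock: 10.02
tcp_pos: [0.5339, 0.1843, 0.0673]
orientation: [0.0, 0.056, 0.998, -0.0]
wrist_force: [0.0, 0.3, -2.3]
finger_gap: 0.025
```

Emit:
{"fn": "play_rows", "kwargs": {"moves": [{"claw": 2, "delta_pos": [0, -1, 0], "twist": 0}, {"claw": 2, "delta_pos": [0, -3, 0], "twist": 0}, {"claw": 2, "delta_pos": [0, -5, 0], "twist": 0}, {"claw": 2, "delta_pos": [0, -7, 0], "twist": 0}, {"claw": 2, "delta_pos": [0, -9, 0], "twist": 0}, {"claw": 2, "delta_pos": [0, -11, 0], "twist": 0}, {"claw": 2, "delta_pos": [0, -13, 0], "twist": 0}, {"claw": 2, "delta_pos": [0, -15, 0], "twist": 0}, {"claw": 2, "delta_pos": [0, -16.5, 0], "twist": 0}, {"claw": 2, "delta_pos": [0, -17.5, 0], "twist": 0}, {"claw": 2, "delta_pos": [0, -18, 0], "twist": 0}, {"claw": 2, "delta_pos": [0, -18, 0], "twist": 0}]}}

```text
clock: 11.52
tcp_pos: [0.5136, 0.0049, 0.0673]
orientation: [0.0, 0.056, 0.998, 0.0]
wrist_force: [0.2, 0.5, -2.0]
finger_gap: 0.0252
```

```bash
python3 -c "
from h import *
s=get_state();print(s['finger_gap'],s['wrist_force'],s['tcp_pos'],s['clock'])
snap('side','s4',(140,120,460,380),2.4)
"
```

```text
0.025227845987975662 [ 0.16365734  0.45090788 -1.97558411] [0.51360671 0.00489145 0.06729157] 11.525
```

View pics/s4.png

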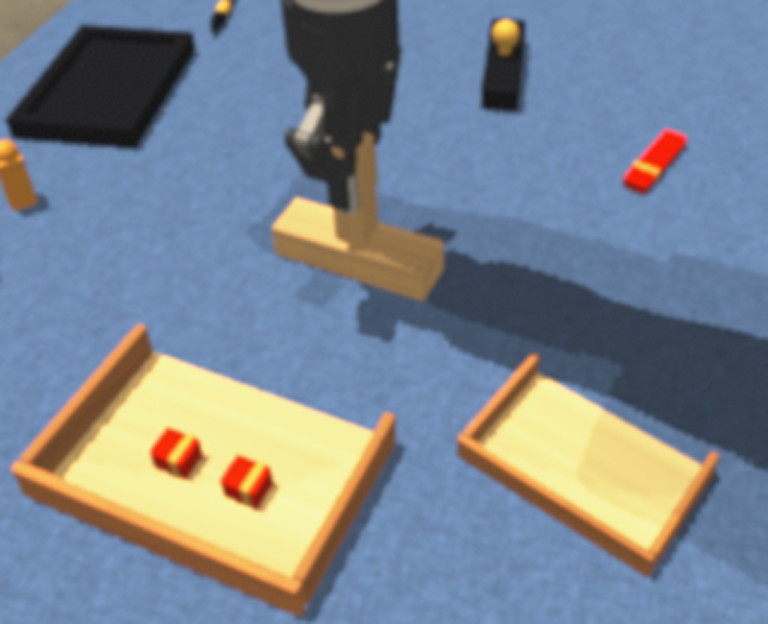

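Both stubs, at crop (176,452) and (247,481), lie well inside the tray. The block is about 12 cm clear of the mouth, so I'm seating it on the cloth.

Emit:
{"fn": "play_rows", "kwargs": {"moves": [{"claw": 2, "delta_pos": [0, 0, 0.05], "twist": 0}, {"claw": 2, "delta_pos": [0, 0, 0.1], "twist": 0}, {"claw": 2, "delta_pos": [0, 0, 0.1], "twist": 0}]}}

```text
clock: 11.95
tcp_pos: [0.5137, 0.0054, 0.0669]
orientation: [0.0, 0.056, 0.998, 0.0]
wrist_force: [-2.3, 0.8, 5.7]
finger_gap: 0.0257
```

The wrist force is now upward, so the block is seated. I'll release and rise.

Emit:
{"fn": "play_rows", "kwargs": {"moves": [{"claw": 4, "delta_pos": [0, 0, -0.05], "twist": 0}, {"claw": 6, "delta_pos": [0, 0, -0.05], "twist": 0}, {"claw": 8.5, "delta_pos": [0, 0, -0.05], "twist": 0}, {"claw": 8.5, "delta_pos": [0, 0, -0.05], "twist": 0}, {"claw": 8.5, "delta_pos": [0, 0, -0.05], "twist": 0}, {"claw": 8.5, "delta_pos": [0, 0, -0.05], "twist": 0}, {"claw": 8.5, "delta_pos": [0, 0, -2], "twist": 0}, {"claw": 8.5, "delta_pos": [0, 0, -5], "twist": 0}, {"claw": 8.5, "delta_pos": [0, 0, -9], "twist": 0}, {"claw": 8.5, "delta_pos": [0, 0, -13], "twist": 0}, {"claw": 8.5, "delta_pos": [0, 0, -15], "twist": 0}, {"claw": 8.5, "delta_pos": [0, 0, -15], "twist": 0}]}}

```text
clock: 13.45
tcp_pos: [0.5147, 0.0048, 0.2179]
orientation: [0.002, 0.056, 0.998, -0.0]
wrist_force: [0.4, 0.1, -0.4]
finger_gap: 0.0848
```

```bash
python3 -c "
from h import *
s=get_state();print(s['finger_gap'],s['wrist_force'],s['tcp_pos'],s['clock'])
snap('side','s5',(140,120,460,380),2.4)
for r in spotter.spot_in('side','stub_a'):
  e=r['extent'];w=ray('side',(e[0]+e[2])/2,(e[1]+e[3])/2,.01)[:2]-O;print(r['conf'],w@U,w@V)
"
```

```text
0.08481673450482353 [ 0.36294455  0.05579887 -0.42008779] [0.5147492  0.0047682  0.21792235] 13.45
0.58 0.07205081535992508 0.027022673456482616
0.57 0.07174693834484257 -0.02471039512427558
```

View pics/s5.png

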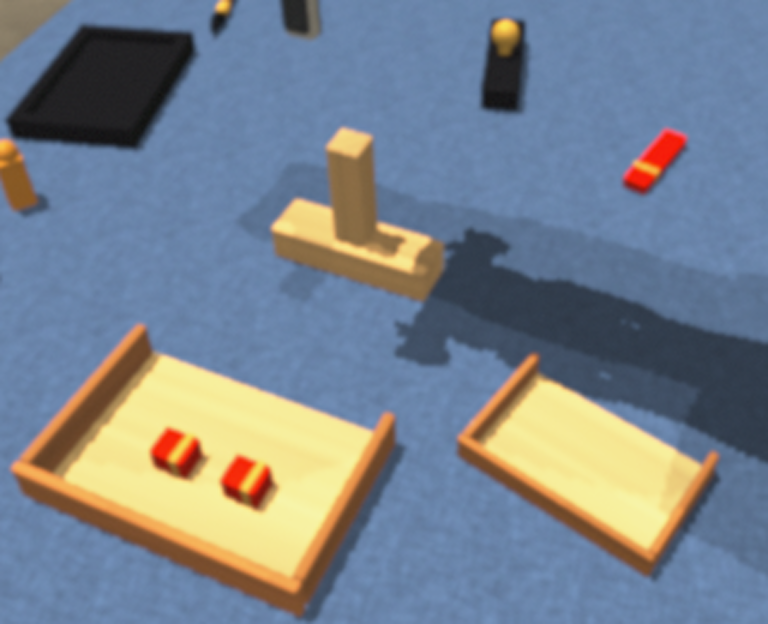

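The block stands upright and free at crop (355,220), and both stubs lie inside the tray. Handing in.

```bash
python3 -c "
from h import *
print(env.hand_in())"
```

```text
the job is handed in; nothing more can be done
None
```

The job is done and handed in, at about 13.5 s on the clock. I gripped the pale block by its post and swept both red ends into the 130 × 200 mm tray. I then drew the block back, stood it on the cloth, let go and raised the arm clear.

Last checks:
- **Red ends:** both measure about 72 mm past the mouth and about 25 mm either side of the tray's middle line, so they are fully inside. The gripper did not touch them in any picture.
- **Block:** it stands upright about 12 cm in front of the mouth, clear of the tray.
- **Robot:** the gripper is open, above and clear of everything. The largest wrist force I read was about 6 N, read only between moves.

No check failed. The top camera's view was blocked by the arm during the sweep, so the later checks used the side camera only.

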